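# Set up the work post between brush pot and bottle

## Task

Set up the restorer's work post: put the steel socket base down midway between the brush pot and the glass bottle, in line with both and to within a centimetre, with the long sides of its foot running along the line from pot to bottle, and let go of it. Then take the wooden work holder from its slanting rest, stand it upright in the base's socket (how deep it goes must be felt), press it firmly home with about 15 N and never more than 40, and let go, with the base still in its place. Do not shift the pot or the bottle or knock the other things about.

Things in the scene. Friction and masses are not known exactly. Their poses are not given: they have to be found in the camera images.
- base: steel socket base, loose, about 0.6 kg: a flat foot 76 mm (its x) by 110 mm (its y, the long sides) by 14 mm thick, with an upright round hub at its centre, 56 mm in diameter, from z = 14 to z = 72 mm, open on top with a tapered socket. Origin: centre of the foot's underside, z up. Grip it across the hub
- socket_mouth (a point): centre of the hub's rim, 72 mm above the base's underside. Inside the 49 mm bore sits a tapered sleeve, clamped tight 0 to 20 mm below the rim (not measured, differs each time). Sleeve: 42 mm wide at its mouth, narrowing 0.558 mm per mm of depth, 36 mm deep, open below; the holder's taper matches it and wedges with about 34 mm inside the sleeve
- holder: wooden holder, loose, 0.22 kg, 150 mm long, round about z: taper from 22.8 mm diameter at its tip (z = 0, origin) to 44 mm at z = 38 mm, 44 mm cylinder to 92, groove, 44 mm head 101 to 150. It starts in the rest leaning 40 degrees from vertical, head up; only what is above z = 88 mm is free to grip. Seated: tip 17 to 38 mm above the base's underside, as the sleeve is set
- holder_head (a point): centre of the holder's head end face (z = 150 mm of the holder)
- holder_tip (a point): centre of the small end of the holder's taper (z = 0 of the holder)
- rest: grey painted slanting rest, fixed to the table: a V trough leaning 40 degrees from vertical with an end stop, on a 140 x 90 mm foot plate, about 0.11 m tall. Origin at table height under the holder's tip; the trough rises towards its own -x, which points to the robot's right (-y)
- brush_pot: round steel pot, 90 mm in diameter and 115 mm tall, holding five brushes that stand up to 190 mm high; 0.8 kg. Origin: centre of its underside. Its y axis runs along the line to the bottle (which lies on its +y or -y side)
- solvent_bottle: clear glass bottle with a screw cap, 70 mm in diameter, 170 mm tall; 0.45 kg. Origin: centre of its underside. It stands 320 mm from the pot, centre to centre, on its left or right
- dish: bystander: white ceramic bowl, 100 mm across, 30 mm tall; origin centre of underside
- jar: bystander: white screw jar, 56 mm in diameter, 60 mm tall; origin centre of underside
- sponge: bystander: yellow block sponge 75 x 110 x 40 mm; origin centre of underside
- paint_tube: bystander: lying white paint tube 110 mm long (along its y), 32 mm thick; origin at table height under its cap end
There are look-alikes about, which are no part of the job. Leave any pink look-alike of the base alone.

How it is judged:
By the outcome, as a careful person would: the job done as asked, in the order asked, and still so for the second after the job is handed in, with the robot touching nothing.
It also fails if it takes over 72 s, if anything falls off the work surface, if the arm or the gripper's body presses on something with over 40 N, if the wrist force passes 120 N, or if a joint passes its speed limit or range.

## Robot

A 6-joint arm with a two-finger parallel gripper is mounted at the origin on the work surface. World frame = base frame: x ahead of the robot, y to its left, z up, the work surface at z = 0. Lengths are in m, angles in rad, forces in N, time in s.
With the tool pointing down it reaches from about 0.25 to 0.725 m from the base axis. Payload 4 kg.
Tool frame: the origin (TCP) lies on the centre line of the jaws, within the pads' length; the fingertips stand 17 mm ahead of it and the grasp point (between the pads) lies 2 mm behind it; z points along the fingers, y is the line along which they close (so a half turn about z gives the same grasp; the last joint's range is limited). The gripper opens to 85 mm and grips with 20 to 120 N. Pads are 22 mm wide; open, the fingers measure 114 mm over their backs; the gripper's body (76 mm by 85 mm) begins 54 mm behind the grasp point. The pads swing forward as they close: fully open they stand 13 mm farther back than shut.
Start: joints at [-1.282, 0.241, 0.005, 1.335, 0, 1.571], TCP at [0.142, -0.479, 0.248] pointing down, gripper open.
Joint ranges: [-2.72, 2.72], [-1.05, 1.87], [-1.09, 1.28], [-1.99, 2.15], [-1.42, 1.44], [-3.14, 3.14]. Speed limits (rad/s): [2.79, 2.79, 3.14, 3.14, 3.14, 3.14].

## Interface

Orientations are given as a unit quaternion [x, y, z, w].
In Python, from workcell import get_obs, imaging, order gives the robot as it stands.
- The arm moves only by the tool apply_moves, never from a script. Its argument "targets" is a list that holds one entry, the list of rows, each a list of 5 numbers: the shift along the world's x, y, z in units of 40 mm (1.0 is 40 mm), then the turn about the world's z in degrees, then the gripper command: -1 is shut, 1 is fully open, values between are in proportion. In form: [[[dx, dy, dz, turn, fingers], ...]]. A call has 1 to 8 rows; each row shifts and turns the commanded pose from where the row before left it; what a row does not reach is not made up. A row lasts 1/12 s, in which the tool goes at most 41.7 mm and 7.16 degrees, less where a joint would pass 70% of its speed; a pose out of reach is approached as far as the arm can. A call is refused whole if a number of a shift passes 1 or a number of a turn 7.16, either way. A call with a gripper value outside its range is refused whole. The fingers move at their own pace and stop on an object; the grip force is fixed at half the most. Time passes only in rows, so rows that do not move let the fingers close. It gives the time, the measured TCP pose, the force, the opening and the grip force at its end, in the units of the state.
- get_obs(): the state, without advancing time (a new reading comes with each control period).
- imaging.camera(name): name is "scene" or "top" or "wrist"; returns (picture, depth): 420x560x3 uint8, blue, green, red; 420x560 float32, m along the optical axis (not along the pixel's ray), 0 where there is no reading.
- imaging.get_calibration(name): a dict with "camera_matrix" (3x3 intrinsics, pixels), "eye" and "rotation" of the camera in the world; the wrist camera has in their place "hand_eye" (4x4, takes a point from camera to tool coordinates, whose origin is the TCP and whose axes are the flange's). Camera axes: x right, y down, z forward; pixel columns grow to the right and rows downward; lengths in m; the calibration is good to about 2 mm. The wrist camera is an equidistant fisheye: a pixel r from the principal point sees the ray r / f radians off the axis. A picture is of the moment at which its call begins: read the wrist's pose just before it. get_calibration takes no time and is no camera call.
- order.job_done(): hands the job in; it is judged then, once.
The state is a dict: "clock": time; "joint_pos": joint angles; "joint_vel": joint speeds; "tau": joint torques, N m; "eef_pos": TCP position; "tool_rot": TCP orientation; "ft_force": force on the tool from outside, world axes, zero at the start; "ft_torque": the same for the moment, N m; "grip_width": finger opening in m; "grasp_force": force on a finger pad.
Only numpy, scipy, OpenCV 4.12 (cv2) and the standard library are available. Lean on these libraries where they do the work, as an engineer would, in place of code of your own. Each camera call takes 0.05 s, during which the arm holds its last target. There are 200 camera calls.

## Working session

There is one attempt and no reset: what is moved stays moved. The work goes in short steps, Python scripts to look and compute and a tool call to move; the robot and the scene stay as the last step left them, time stands still between calls to the robot, and variables do not carry over. Pictures are saved under pics/ and viewed, at most 10 in all, crops included, and the job is handed in when it is done.

Besides the shell and the picture viewer there is one more tool, called after "Call:" by a JSON object that holds its "method" and its "body". apply_moves: Moves the arm, as the interface text tells. Its arguments: {"type":"object","properties":{"targets":{"type":"array","items":{"type":"array","items":{"type":"array","items":{"type":"number"}}}}},"required":["targets"]}

```bash
mkdir -p pics; cat > h.py <<'E'
import numpy as np, cv2
from workcell import get_obs, imaging, order
def snap(n):
    im,d=imaging.camera(n); np.savez('%s.npz'%n,im=im,d=d); return im,d
def load(n):
    z=np.load('%s.npz'%n); return z['im'],z['d']
def cloud(n,d):
    c=imaging.get_calibration(n);K=np.array(c['camera_matrix']);R=np.array(c['rotation']);e=np.array(c['eye'])
    v,u=np.mgrid[:d.shape[0],:d.shape[1]]
    p=np.stack([(u-K[0,2])/K[0,0]*d,(v-K[1,2])/K[1,1]*d,d],-1)
    return p@R.T+e
E
python3 - <<'E'
from h import *
for n in('scene','top'):
    im,d=snap(n); cv2.imwrite(f'pics/{n}1.png',im)
    c=imaging.get_calibration(n); print(c)
    # check rotation direction: table height
    P=cloud(n,d); print(np.percentile(P[d>0][:,2],[5,25,50,75,95]))
print(get_obs())
E
```

```text
{'camera_matrix': array([[505.3109541 ,   0.        , 279.3119393 ],
       [  0.        , 505.3109541 , 213.49190981],
       [  0.        ,   0.        ,   1.        ]]), 'eye': array([ 1.35513272, -0.63342727,  0.92507835]), 'rotation': array([ 0.81310719,  0.39210341, -0.18489581, -0.38849086])}Traceback (most recent call last):
  File "<stdin>", line 6, in <module>
  File "h.py", line 11, in cloud
    return p@R.T+e
           ~^~~~
ValueError: matmul: Input operand 1 has a mismatch in its core dimension 0, with gufunc signature (n?,k),(k,m?)->(n?,m?) (size 4 is different from 3)
```

View pics/scene1.png

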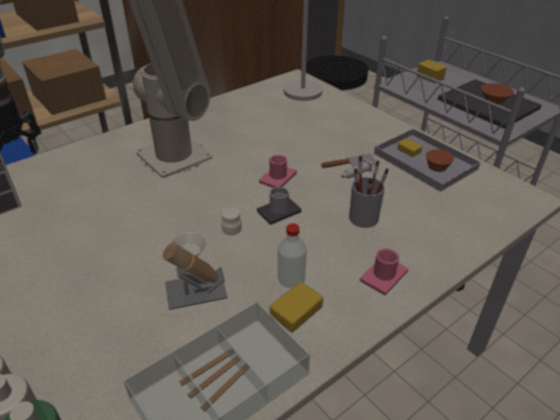

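The scene shows the steel base at about (279,205) with a dark foot. There are pink look-alikes at (278,170) and (385,268). The pot is at (366,200), the bottle at (292,258), the holder in its rest at (195,265), the jar at (231,221) and the dish at (190,247). The rotation in the calibration is a quaternion.

```bash
sed -i "s/R=np.array(c\['rotation'\])/R=Rotation.from_quat(c['rotation']).as_matrix()/; 1a from scipy.spatial.transform import Rotation" h.py
python3 - <<'E'
from h import *
im,d=snap('top'); cv2.imwrite('pics/top1.png',im)
c=imaging.get_calibration('top'); print(c)
for n in('scene','top'):
    im,d=load(n);P=cloud(n,d); print(n,np.percentile(P[d>0][:,2],[5,25,50,75,95]))
o=get_obs(); print(o)
print(imaging.get_calibration('wrist'))
E
```

```text
{'camera_matrix': array([[468.85976071,   0.        , 278.0923581 ],
       [  0.        , 468.85976071, 211.93285035],
       [  0.        ,   0.        ,   1.        ]]), 'eye': array([ 0.44622   , -0.00797764,  1.26270502]), 'rotation': array([ 0.71261592, -0.69918601,  0.03749004, -0.04372609])}
scene [-0.75373944 -0.15218594 -0.00133288  0.00330171  0.18485689]
top [-7.53242417e-01 -2.76646399e-03  5.49265958e-04  3.11602203e-03
  3.67988839e-02]
{'clock': 0.1, 'joint_pos': array([-1.28197904e+00,  2.41349185e-01,  3.86840000e-03,  1.33518647e+00,
       -1.03368400e-05,  1.57077507e+00]), 'joint_vel': array([ 8.21314048e-04, -2.53765707e-03,  3.37691225e-03, -8.74875152e-05,
        2.17529050e-04, -5.56723315e-04]), 'tau': array([-2.84715843e-04, -3.73138046e+01,  2.53010166e+01,  1.08507858e-02,
       -2.49218289e-05, -5.78430530e-06]), 'eef_pos': array([ 0.14225728, -0.4787893 ,  0.24749978]), 'tool_rot': array([ 9.89589216e-01,  1.43917714e-01, -1.39724880e-04, -9.24984857e-04]), 'ft_force': array([ 0.39221461, -0.09039279, -1.27642417]), 'ft_torque': array([-0.00930696,  0.03851302,  0.01015768]), 'grasp_force': 0.0, 'grip_width': 0.08524965481893466}
{'camera_matrix': array([[325.1922621 ,   0.        , 277.81862038],
       [  0.        , 325.1922621 , 207.11791961],
       [  0.        ,   0.        ,   1.        ]]), 'hand_eye': array([[ 7.65577221e-04, -9.54381407e-01, -2.98589258e-01,
         7.57556579e-02],
       [ 9.99999615e-01,  6.02448473e-04,  6.38372949e-04,
         2.44146805e-04],
       [-4.29366631e-04, -2.98589631e-01,  9.54381500e-01,
        -1.25794947e-01],
       [ 0.00000000e+00,  0.00000000e+00,  0.00000000e+00,
         1.00000000e+00]])}
```

View pics/top1.png

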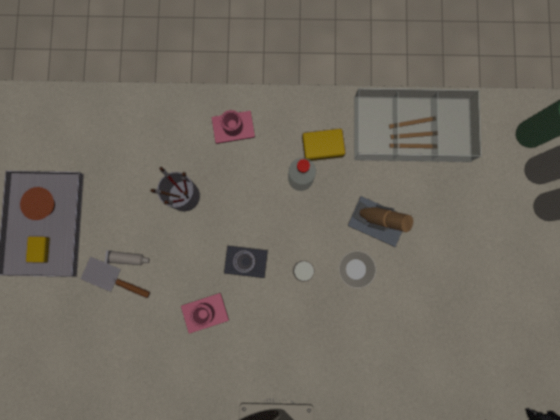

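The top view (image up is +x, left is +y) shows:
- Pot at (180,192), with brushes leaning up and left.
- Bottle cap at (302,167).
- Steel base at (245,261), grey hub on a dark foot.
- Pink look-alikes at (203,313) and (233,124).
- Holder running from (365,213) to its head at (402,220).
- Jar at (304,271) and dish at (356,269).

Next I'll fit positions from the depth clouds and confirm the base in a crop.

```bash
cat > m.py <<'E'
from h import *
im,d=load('top');P=cloud('top',d);hsv=cv2.cvtColor(im,cv2.COLOR_BGR2HSV)
ims,ds=load('scene');Ps=cloud('scene',ds);hs=cv2.cvtColor(ims,cv2.COLOR_BGR2HSV)
def reg(Q,c,r,z0,z1): return Q[(np.hypot(Q[...,0]-c[0],Q[...,1]-c[1])<r)&(Q[...,2]>z0)&(Q[...,2]<z1)]
def circ(q,R): # fit centre of given radius
    from scipy.optimize import least_squares
    s=least_squares(lambda c:np.hypot(q[:,0]-c[0],q[:,1]-c[1])-R,q[:,:2].mean(0),loss='soft_l1',f_scale=.002); return s.x
for n,(u,v) in dict(pot=(180,192),cap=(303,167),hub=(244,261),foot=(262,261),jar=(304,271),head=(402,220)).items(): print(n,P[v,u].round(4))
E
python3 - <<'E'
from m import *
for nm,c,h in(('pot',P[192,180],.115),('hub',P[261,262],.072)):
    q=reg(P,c,.07,h-.012,h+.012); qs=reg(Ps,c,.07,.02,h-.005)
    print(nm,len(q),len(qs),((q.min(0)+q.max(0))/2).round(4),(q.max(0)-q.min(0)).round(3)); print(' side fit',circ(qs,.045 if nm=='pot' else .028).round(4))
# bottle cap red
for Q,H,s in((P,hsv,'top'),(Ps,hs,'scene')):
    m=((H[...,0]<8)|(H[...,0]>172))&(H[...,1]>150)&(Q[...,2]>.13)&(Q[...,2]<.2); q=Q[m]; print('cap',s,m.sum(),q.mean(0).round(4),q.min(0).round(3),q.max(0).round(3))
    print(' bottle body',reg(Q,np.median(q,0),.05,.02,.2).shape)
# foot
m=(P[...,2]>.008)&(P[...,2]<.03)&(np.hypot(*(P[...,:2]-P[261,244,:2]).transpose(2,0,1))<.08)&(hsv[...,2]<90)
ys,xs=np.nonzero(m); q=P[m][:,:2].astype(np.float32)*1000; print('foot',m.sum(),cv2.minAreaRect(q),np.median(P[m][:,2]))
# holder wood
for Q,H,s in((P,hsv,'top'),(Ps,hs,'scene')):
    m=(np.hypot(Q[...,0]-P[219,385,0],Q[...,1]-P[219,385,1])<.12)&(Q[...,2]>.03)&(Q[...,2]<.2)&(H[...,1]>80); q=Q[m]; print('wood',s,m.sum(),q.min(0).round(3),q.max(0).round(3))
a=cv2.resize(im[215:340,150:290],None,fx=4,fy=4); b=cv2.resize(im[185:260,340:430],None,fx=5,fy=5)
c=np.zeros((500,800,3),np.uint8);c[:500,:400]=cv2.resize(im[215:340,160:260],(400,500));c[:333,400:]=cv2.resize(im[185:260,340:430],(400,333));cv2.imwrite('pics/crop1.png',cv2.convertScaleAbs(c,alpha=1.8))
E
```

```text
pot [0.6403 0.2714 0.0088]
cap [ 0.68   -0.054   0.1726]
hub [0.4577 0.0921 0.016 ]
foot [0.4586 0.0445 0.0158]
jar [ 0.4349 -0.0649  0.0578]
head [ 0.56   -0.2904  0.1567]
pot 234 1059 [0.6323 0.2592 0.1146] [0.089 0.089 0.023]
 side fit [0.6312 0.2598]
hub 102 371 [0.4585 0.0867 0.0697] [0.053 0.053 0.018]
 side fit [0.4587 0.0861]
cap top 121 [ 0.6838 -0.049   0.1701] [ 0.617 -0.066  0.131] [0.7   0.273 0.179]
 bottle body (716, 3)
cap scene 109 [ 0.6895 -0.0574  0.1674] [ 0.663 -0.072  0.159] [0.702 0.226 0.174]
 bottle body (1361, 3)
foot 853 ((457.3175354003906, 88.12327575683594), (108.5577163696289, 74.3773422241211), 84.24461364746094) 0.014890059470462846
wood top 784 [ 0.535 -0.32   0.037] [ 0.6   -0.21   0.161]
wood scene 812 [ 0.537 -0.323  0.039] [ 0.606 -0.22   0.159]
```

View pics/crop1.png

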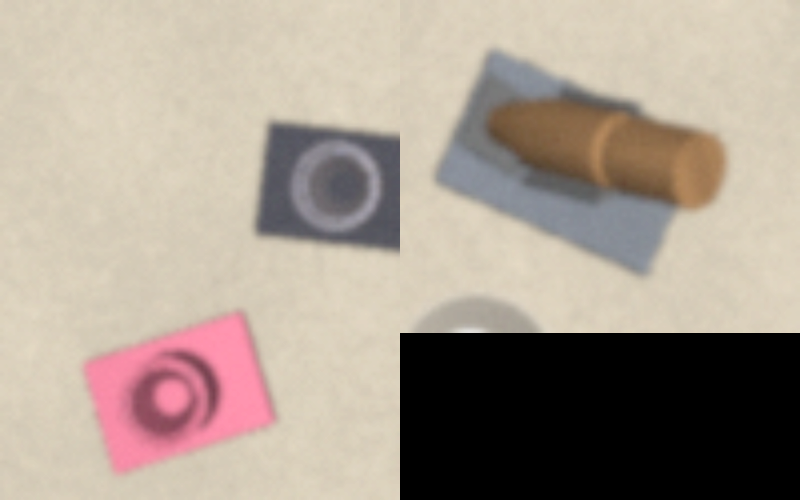

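The crop confirms the grey base as a dark foot with a steel ring hub and socket. The pink one is a look-alike. The holder's taper is at upper left in the rest, and its head end face is at lower right.

```bash
python3 - <<'E'
from m import *
from scipy.optimize import least_squares
caps=[]
for Q,H,s in((P,hsv,'top'),(Ps,hs,'scene')):
    m=((H[...,0]<8)|(H[...,0]>172))&(H[...,1]>150)&(np.hypot(Q[...,0]-.685,Q[...,1]+.057)<.04)&(Q[...,2]>.145); q=Q[m]
    print('cap',s,m.sum(),np.median(q,0).round(4),((q.min(0)+q.max(0))/2).round(4),(q.max(0)-q.min(0)).round(3))
    b=reg(Q,(.685,-.057),.06,.02,.11);print(' body',len(b), (b.min(0)+b.max(0))/2, circ(b,.035) if len(b) else '')
# holder: cylinder pts fit, both cams
pts=[]
for Q,H in((P,hsv),(Ps,hs)):
    m=(np.hypot(Q[...,0]-.57,Q[...,1]+.265)<.09)&(Q[...,2]>.035)&(Q[...,2]<.2)&(H[...,1]>80)&(H[...,0]<25); 
    pts.append(Q[cv2.erode(m.astype(np.uint8),np.ones((3,3)))>0])
def rad(z): # surface profile
    return np.where(z<.038,.0114+(z/.038)*.0106,.022)
def res(p,q):
    t=p[:3];a=np.array([np.cos(p[3])*np.sin(p[4]),np.sin(p[3])*np.sin(p[4]),np.cos(p[4])])
    w=q-t;z=w@a;r=np.linalg.norm(w-np.outer(z,a),axis=1)
    side=r-rad(z); end=z-.15
    return np.where(np.abs(end)<np.abs(side),end,side)
for q in(pts[0],pts[1],np.vstack(pts)):
    s=least_squares(res,[.595,-.2,.04,-1.9,.7],args=(q,),loss='soft_l1',f_scale=.002)
    p=s.x;a=np.array([np.cos(p[3])*np.sin(p[4]),np.sin(p[3])*np.sin(p[4]),np.cos(p[4])])
    print(len(q),'tip',p[:3].round(4),'head',(p[:3]+.15*a).round(4),'yaw',np.degrees(p[3]).round(1),'tilt',np.degrees(p[4]).round(1),'med',np.median(abs(s.fun)).round(4))
# rest foot plate & other rest points
o=get_obs();print(Rotation.from_quat(o['tool_rot']).as_matrix().round(3))
for n,Q in(('top',P),('scene',Ps)):
    q=reg(Q,(.57,-.25),.12,.02,.13)
E
```

```text
pot [0.6403 0.2714 0.0088]
cap [ 0.68   -0.054   0.1726]
hub [0.4577 0.0921 0.016 ]
foot [0.4586 0.0445 0.0158]
jar [ 0.4349 -0.0649  0.0578]
head [ 0.56   -0.2904  0.1567]
cap top 119 [ 0.6852 -0.054   0.1704] [ 0.6855 -0.0529  0.1684] [0.03  0.026 0.014]
 body 246 [ 0.69764089 -0.05489392  0.06558635] [ 0.68743163 -0.05567809]
cap scene 108 [ 0.6905 -0.0608  0.1684] [ 0.6874 -0.0578  0.1664] [0.03  0.029 0.015]
 body 818 [ 0.70115067 -0.05882602  0.06500048] [ 0.72964968 -0.09801284]
616 tip [ 0.5931 -0.2183  0.0303] head [ 0.5547 -0.307   0.145 ] yaw -113.4 tilt 40.1 med 0.001
552 tip [ 0.5922 -0.2204  0.028 ] head [ 0.5536 -0.3066  0.1446] yaw -114.1 tilt 39.0 med 0.001
1168 tip [ 0.5918 -0.2183  0.0297] head [ 0.5538 -0.3068  0.1447] yaw -113.2 tilt 39.9 med 0.0011
[[ 0.959  0.285 -0.001]
 [ 0.285 -0.959  0.002]
 [-0.    -0.002 -1.   ]]
```

Measured (m):
- Pot (0.632, 0.2595) and bottle (0.686, -0.055). They are 0.319 apart, which matches the stated 0.320.
- Midpoint (0.659, 0.102), with the line at 99.7°.
- Base (0.4587, 0.0864), long axis at 84.2°.
- Holder tip (0.592, -0.219, 0.030), lean 40° at yaw -113°.

I'll approach the base with the jaws closing along its long axis.

Call:
{"method": "apply_moves", "body": {"targets": [[[0.49,0.88,0,7.1,1],[0.49,0.88,0,7.1,1],[0.49,0.88,0,7.1,1],[0.49,0.88,0,7.1,1],[0.49,0.88,0,7.1,1],[0.49,0.88,0,7.1,1],[0.49,0.88,0,7.1,1],[0.49,0.88,0,7.1,1]]]}}

```text
clock: 0.77
eef_pos: [0.2993, -0.1958, 0.2482]
tool_rot: [0.8, 0.599, 0.0, -0.0]
ft_force: [1.5, -0.3, -0.7]
grip_width: 0.0853
grasp_force: 0.0
```

Call:
{"method": "apply_moves", "body": {"targets": [[[0.49,0.88,0,7.1,1],[0.49,0.88,0,7.1,1],[0.49,0.88,0,7.1,1],[0.49,0.88,0,7.1,1],[0.49,0.88,0,7.1,1],[0.49,0.88,0,7.1,1],[0.49,0.88,0,7.1,1],[0.49,0.88,0,7.1,1]]]}}

```text
clock: 1.43
eef_pos: [0.4562, 0.086, 0.248]
tool_rot: [0.418, 0.908, -0.0, -0.0]
ft_force: [0.7, -0.8, 1.0]
grip_width: 0.0854
grasp_force: 0.0
```

Call:
{"method": "apply_moves", "body": {"targets": [[[0,0,-0.3,5.5,1],[0,0,-0.3,5.5,1],[0,0,-0.3,5.5,1],[0,0,-0.3,5.5,1],[0,0,-0.3,5.5,1],[0,0,-0.3,5.5,1],[0,0,-0.3,5.5,1],[0,0,-0.3,5.5,1]]]}}

```text
clock: 2.1
eef_pos: [0.4556, 0.0839, 0.1513]
tool_rot: [0.049, 0.999, -0.0, -0.0]
ft_force: [1.0, -0.7, -0.4]
grip_width: 0.0856
grasp_force: 0.0
```

Call:
{"method": "apply_moves", "body": {"targets": [[[0.075,0.06,-0.5,0,1],[0,0,-0.5,0,1],[0,0,-0.5,0,1],[0,0,-0.5,0,1],[0,0,-0.5,0,1],[0,0,0,0,1],[0,0,0,0,-1],[0,0,0,0,-1]]]}}

```text
clock: 2.77
eef_pos: [0.4595, 0.0864, 0.053]
tool_rot: [0.051, 0.999, 0.0, 0.0]
ft_force: [0.4, -1.1, 0.4]
grip_width: 0.0639
grasp_force: 0.0
```

Call:
{"method": "apply_moves", "body": {"targets": [[[0,0,0,0,-1],[0,0,0,0,-1],[0,0,0,0,-1],[0,0,0,0,-1],[0,0,0,0,-1],[0,0,0,0,-1]]]}}

```text
clock: 3.27
eef_pos: [0.4601, 0.0873, 0.0541]
tool_rot: [0.051, 0.999, 0.001, 0.001]
ft_force: [-1.7, 2.6, 6.5]
grip_width: 0.0553
grasp_force: 63.9
```

Call:
{"method": "apply_moves", "body": {"targets": [[[0,0,0.4,0,-1],[0,0,0.4,0,-1],[0,0,0.4,0,-1],[0.5,0.04,0,1.5,-1],[0.5,0.04,0,1.5,-1],[0.5,0.04,0,1.5,-1],[0.5,0.04,0,1.5,-1],[0.5,0.04,0,1.5,-1]]]}}

```text
clock: 3.93
eef_pos: [0.5593, 0.0939, 0.0999]
tool_rot: [-0.015, 1.0, -0.001, -0.001]
ft_force: [0.2, 0.7, -5.3]
grip_width: 0.0551
grasp_force: 65.6
```

Call:
{"method": "apply_moves", "body": {"targets": [[[0.5,0.04,0,1.6,-1],[0.5,0.04,0,1.6,-1],[0.5,0.04,0,1.6,-1],[0.5,0.04,0,1.6,-1],[0.48,0.04,0,1.6,-1],[0,0,0,0,-1],[0,0,0,0,-1]]]}}

```text
clock: 4.52
eef_pos: [0.6582, 0.1019, 0.0989]
tool_rot: [-0.084, 0.996, -0.0, -0.001]
ft_force: [-1.2, 0.5, -5.0]
grip_width: 0.0556
grasp_force: 65.6
```

```bash
python3 - <<'E'
from h import *
o=get_obs();q=o['tool_rot'];print(o['eef_pos'].round(4),2*np.degrees(np.arctan2(q[1],q[0])),o['grip_width'],o['ft_force'].round(1))
im,d=snap('scene');im2,d2=snap('top');P=cloud('top',d2);Ps=cloud('scene',d)
m=(np.hypot(Ps[...,0]-.659,Ps[...,1]-.102)<.08)&(Ps[...,2]>.03)&(Ps[...,2]<.075); q=Ps[m]; print(len(q))
w=cv2.resize(im[150:300,230:430],(800,600));cv2.imwrite('pics/s2.png',cv2.convertScaleAbs(w,alpha=1.6))
E
```

```text
[0.6582 0.1019 0.0989] 189.61298839612417 0.05558675388850924 [-1.2  0.5 -5. ]
670
```

View pics/s2.png

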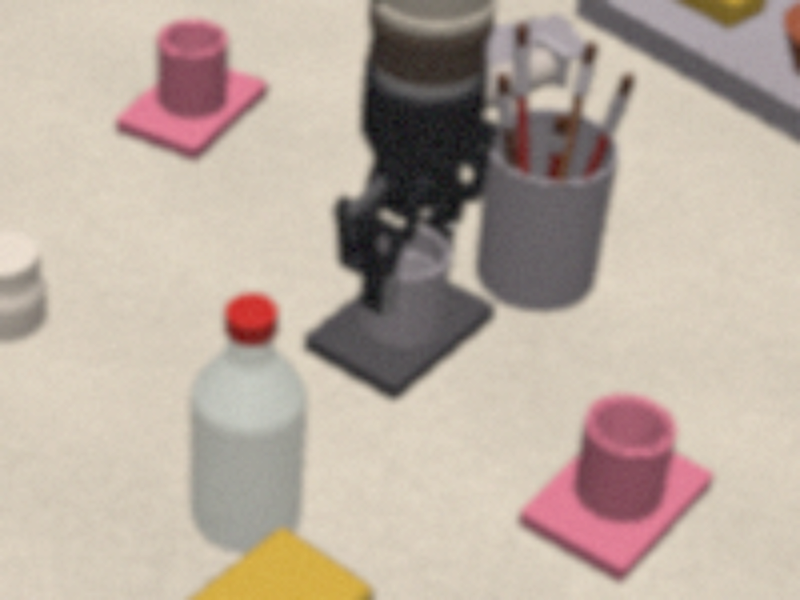

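The base is held upright midway between the pot and the bottle, and its foot is clear of both. Now I'll lower it.

Call:
{"method": "apply_moves", "body": {"targets": [[[0.01,0,-0.35,0,-1],[0.01,0,-0.35,0,-1],[0,0,-0.2,0,-1],[0,0,-0.1,0,-1],[0,0,-0.06,0,-1],[0,0,-0.04,0,-1],[0,0,0,0,-1]]]}}

```text
clock: 5.2
eef_pos: [0.6591, 0.1023, 0.0567]
tool_rot: [-0.084, 0.996, -0.0, 0.0]
ft_force: [0.6, -0.5, -5.8]
grip_width: 0.0551
grasp_force: 65.6
```

```bash
python3 - <<'E'
from h import *
o=get_obs();print(o['eef_pos'].round(4),o['grip_width'],o['ft_force'].round(1))
im,d=snap('scene');Ps=cloud('scene',d);H=cv2.cvtColor(im,cv2.COLOR_BGR2HSV)
m=(np.hypot(Ps[...,0]-.659,Ps[...,1]-.102)<.08)&(Ps[...,2]>.006)&(Ps[...,2]<.02); q=Ps[m]; print(len(q),np.median(q,0))
E
```

```text
[0.6591 0.1023 0.0567] 0.05505862469999424 [ 0.6 -0.5 -5.8]
538 [0.67544035 0.0734817  0.01479039]
```

Call:
{"method": "apply_moves", "body": {"targets": [[[0,0,-0.04,0,-1],[0,0,-0.02,0,-1],[0,0,0,0,-1],[0,0,0,0,-1]]]}}

```text
clock: 5.58
eef_pos: [0.6595, 0.1023, 0.0545]
tool_rot: [-0.084, 0.996, 0.0, 0.001]
ft_force: [0.9, -0.0, -3.4]
grip_width: 0.055
grasp_force: 65.7
```

Partly landed. A touch lower, then I'll release and rise.

Call:
{"method": "apply_moves", "body": {"targets": [[[0,0,-0.02,0,-1],[0,0,0,0,-1],[0,0,0,0,1],[0,0,0,0,1],[0,0,0,0,1],[0,0,0,0,1],[0,0,0.2,0,1],[0,0,0.4,0,1]]]}}

```text
clock: 6.25
eef_pos: [0.6573, 0.1021, 0.0752]
tool_rot: [-0.084, 0.996, -0.0, -0.002]
ft_force: [0.5, 0.6, -0.2]
grip_width: 0.0854
grasp_force: 0.0
```

Call:
{"method": "apply_moves", "body": {"targets": [[[0,0,0.8,0,1],[0,0,0.9,0,1],[0,0,0.9,0,1],[0,0,0.9,0,1],[-0.2,-0.8,0,7,1],[-0.2,-0.8,0,7,1],[-0.2,-0.8,0,7,1],[-0.2,-0.8,0,7,1]]]}}

```text
clock: 6.92
eef_pos: [0.6268, -0.0266, 0.2183]
tool_rot: [-0.326, 0.945, -0.0, 0.001]
ft_force: [-0.0, 0.1, 0.1]
grip_width: 0.0854
grasp_force: 0.0
```

Call:
{"method": "apply_moves", "body": {"targets": [[[-0.2,-0.8,0,7,1],[-0.2,-0.8,0,7,1],[-0.2,-0.8,0,7,1],[-0.2,-0.8,0,7,1],[-0.2,-0.8,0,1,1]]]}}

```text
clock: 7.33
eef_pos: [0.5865, -0.1872, 0.2181]
tool_rot: [-0.551, 0.834, -0.0, 0.0]
ft_force: [0.7, 0.5, 1.0]
grip_width: 0.0854
grasp_force: 0.0
```

```bash
python3 - <<'E'
from h import *
o=get_obs();q=o['tool_rot'];print(o['eef_pos'].round(4),2*np.degrees(np.arctan2(q[1],q[0]))-90)
im,d=snap('top');P=cloud('top',d);ims,ds=snap('scene');Ps=cloud('scene',ds)
import sys;sys.argv=['']
exec(open('m.py').read().split("for n,(u,v)")[0].replace('from h import *',''))
q=reg(P,(.659,.102),.07,.062,.082);print('hub',len(q),((q.min(0)+q.max(0))/2).round(4),circ(reg(Ps,(.659,.102),.07,.02,.065),.028).round(4))
m=(P[...,2]>.006)&(P[...,2]<.03)&(np.hypot(P[...,0]-.659,P[...,1]-.102)<.08)&(hsv[...,2]<90)
print('foot',m.sum(),cv2.minAreaRect(P[m][:,:2].astype(np.float32)*1000))
for n,Q in(('top',P),('scene',Ps)):
    print(n,'pot',circ(reg(Ps,(.632,.26),.07,.02,.11),.045).round(4))
w=cv2.resize(im[90:290,130:430],(750,500));cv2.imwrite('pics/t3.png',cv2.convertScaleAbs(w,alpha=1.6))
E
```

```text
[ 0.5865 -0.1872  0.2181] 156.9048124809968
hub 112 [0.6565 0.101  0.0703] [0.6577 0.0995]
foot 795 ((656.6846923828125, 101.79893493652344), (75.34230041503906, 108.73623657226562), 9.904930114746094)
top pot [0.631  0.2598]
scene pot [0.631  0.2598]
```

View pics/t3.png

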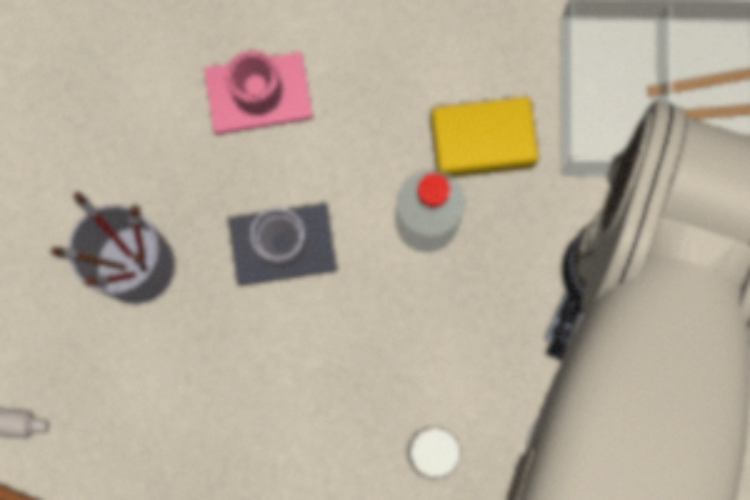

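The base stands at (0.657, 0.101) with its angle correct to 0.2°, within about 2 mm of the midpoint. Pot and bottle have not moved. Next I'll grip the holder head across its lean plane.

Call:
{"method": "apply_moves", "body": {"targets": [[[-0.16,-0.65,0,0,1],[-0.16,-0.65,0,0,1],[-0.16,-0.65,0,0,1],[-0.17,-0.66,0,0,1],[0,0,-0.6,0,1],[0,0,-0.6,0,1],[0,0,-0.6,0,1],[0,0,-0.58,0,1]]]}}

```text
clock: 8.1
eef_pos: [0.5613, -0.2898, 0.1216]
tool_rot: [-0.549, 0.836, -0.0, 0.0]
ft_force: [0.2, -0.9, -0.1]
grip_width: 0.0854
grasp_force: 0.0
```

Call:
{"method": "apply_moves", "body": {"targets": [[[0,0,0,0,1],[0,0,0,0,-1],[0,0,0,0,-1],[0,0,0,0,-1],[0,0,0,0,-1],[0,0,0,0,-1],[0,0,0,0,-1],[0,0,0,0,-1]]]}}

```text
clock: 8.77
eef_pos: [0.5618, -0.2905, 0.1245]
tool_rot: [-0.549, 0.836, -0.001, 0.001]
ft_force: [-2.0, 1.0, 5.8]
grip_width: 0.0425
grasp_force: 60.5
```

Call:
{"method": "apply_moves", "body": {"targets": [[[0,0,0,0,-1],[0,0,0,0,-1],[0,0,0,0,-1]]]}}

```text
clock: 9.02
eef_pos: [0.5618, -0.2905, 0.1245]
tool_rot: [-0.549, 0.836, -0.001, 0.001]
ft_force: [-1.8, 1.0, 5.7]
grip_width: 0.0429
grasp_force: 60.5
```

Gripped, with an opening of 43 mm. The tool can't tilt, so I'll swing the holder upright in the pads by arcing the head about the tip against the rest's end stop, using a light press.

Call:
{"method": "apply_moves", "body": {"targets": [[[0.02,0.045,-0.06,0,-1],[0.05,0.12,0.1,0,-1],[0.05,0.12,0.1,0,-1],[0.058,0.135,0.09,0,-1],[0.058,0.135,0.09,0,-1],[0,0,0,0,-1]]]}}

```text
clock: 9.52
eef_pos: [0.5691, -0.2721, 0.1379]
tool_rot: [-0.548, 0.836, -0.004, -0.004]
ft_force: [-7.5, -10.4, 6.6]
grip_width: 0.0426
grasp_force: 61.7
```

```bash
cat > fit.py <<'E'
from h import *
from scipy.optimize import least_squares
def rad(z): return np.where(z<.038,.0114+(z/.038)*.0106,.022)
def fit(c,g0,cams=('top','scene'),zmin=.03,save=None,R=.11):
    pts=[]
    for n in cams:
        im,d=snap(n);Q=cloud(n,d);H=cv2.cvtColor(im,cv2.COLOR_BGR2HSV)
        m=(np.hypot(Q[...,0]-c[0],Q[...,1]-c[1])<R)&(Q[...,2]>zmin)&(Q[...,2]<.3)&(H[...,1]>80)&(H[...,0]<25)
        q=Q[cv2.erode(m.astype(np.uint8),np.ones((3,3)))>0];pts.append(q);print(n,len(q))
        if save: cv2.imwrite('pics/%s_%s.png'%(save,n),im)
    q=np.vstack(pts)
    def res(p):
        a=np.array([p[3],p[4],1]);a/=np.linalg.norm(a);w=q-p[:3];z=w@a;r=np.linalg.norm(w-np.outer(z,a),axis=1)
        e=np.stack([r-rad(z),z-.15,z]);return np.take_along_axis(e,np.abs(e).argmin(0)[None],0)[0]
    s=least_squares(res,g0,loss='soft_l1',f_scale=.002);p=s.x;a=np.array([p[3],p[4],1]);a/=np.linalg.norm(a)
    print('tip',p[:3].round(4),'head',(p[:3]+.15*a).round(4),'tilt',np.degrees(np.arccos(a[2])).round(1),'yaw',np.degrees(np.arctan2(a[1],a[0])).round(0),'med',np.median(abs(s.fun)).round(4))
E
python3 - <<'E'
from fit import *
o=get_obs();print(o['eef_pos'].round(4),o['ft_force'].round(1),o['grip_width'])
fit((.577,-.25),[.592,-.2185,.03,-.2,-.45])
E
```

```text
[ 0.5691 -0.2721  0.1379] [ -7.5 -10.4   6.6] 0.04256508204793331
top 303
scene 334
tip [ 0.591  -0.218   0.0312] head [ 0.5621 -0.2879  0.1607] tilt 30.3 yaw -113.0 med 0.0011
```

It's pivoting. The tip is still on the stop and the tilt is down to 30°. Continuing the arc.

Call:
{"method": "apply_moves", "body": {"targets": [[[0.061,0.143,0.08,0,-1],[0.061,0.143,0.08,0,-1],[0.064,0.15,0.065,0,-1],[0.064,0.15,0.065,0,-1],[0.067,0.157,0.045,0,-1],[0.067,0.157,0.045,0,-1],[0,0,0,0,-1]]]}}

```text
clock: 10.2
eef_pos: [0.5855, -0.2347, 0.1531]
tool_rot: [-0.549, 0.836, -0.004, -0.002]
ft_force: [-5.2, -6.7, 7.3]
grip_width: 0.0425
grasp_force: 66.7
```

```bash
python3 - <<'E'
from fit import *
o=get_obs();print(o['eef_pos'].round(4),o['ft_force'].round(1),o['grip_width'])
fit((.585,-.235),[.592,-.2185,.03,-.1,-.25])
E
```

```text
[ 0.5855 -0.2347  0.1531] [-5.2 -6.7  7.3] 0.04249268121791884
top 83
scene 239
tip [ 0.5905 -0.2201  0.0334] head [ 0.5804 -0.2461  0.1808] tilt 10.7 yaw -111.0 med 0.0009
```

Call:
{"method": "apply_moves", "body": {"targets": [[[0.049,0.115,0.03,0,-1],[0.049,0.115,0.025,0,-1],[0.049,0.115,0.015,0,-1],[0.049,0.115,0.005,0,-1],[0.03,0.07,0,0,-1],[0,0,0,0,-1]]]}}

```text
clock: 10.8
eef_pos: [0.5946, -0.2131, 0.1559]
tool_rot: [-0.549, 0.836, -0.003, -0.001]
ft_force: [-3.8, -3.7, 7.5]
grip_width: 0.0426
grasp_force: 63.6
```

```bash
python3 - <<'E'
from fit import *
o=get_obs();print(o['eef_pos'].round(4),o['ft_force'].round(1),o['grip_width'])
fit((.592,-.22),[.592,-.2185,.03,-.02,-.05])
E
```

```text
[ 0.5946 -0.2131  0.1559] [-3.8 -3.7  7.5] 0.042585418944936886
top 7
scene 224
tip [ 0.5913 -0.219   0.0357] head [ 0.5895 -0.223   0.1857] tilt 1.7 yaw -114.0 med 0.001
```

The holder is now essentially upright (1.7°). I'll lift it and go round the bottle on the robot's side to the socket.

Call:
{"method": "apply_moves", "body": {"targets": [[[0,0,0.2,0,-1],[0,0,0.3,0,-1],[0,0,0.5,0,-1],[0,0,0.6,0,-1],[0,0,0.5,0,-1],[-0.22,0.7,0,0,-1],[-0.22,0.7,0,0,-1],[-0.22,0.7,0,0,-1]]]}}

```text
clock: 11.57
eef_pos: [0.5686, -0.1259, 0.2379]
tool_rot: [-0.549, 0.836, -0.0, 0.001]
ft_force: [-0.1, 0.0, -1.3]
grip_width: 0.0427
grasp_force: 62.5
```

Call:
{"method": "apply_moves", "body": {"targets": [[[-0.22,0.7,0,0,-1],[-0.22,0.7,0,0,-1],[0.4,0.65,0,0,-1],[0.4,0.65,0,0,-1],[0.4,0.65,0,0,-1],[0.4,0.65,0,0,-1],[0.4,0.65,0,0,-1],[0.4,0.65,0,0,-1]]]}}

```text
clock: 12.23
eef_pos: [0.6475, 0.0872, 0.2375]
tool_rot: [-0.549, 0.836, 0.0, 0.001]
ft_force: [0.5, -0.0, -1.7]
grip_width: 0.0429
grasp_force: 62.6
```

```bash
python3 - <<'E'
from fit import *
o=get_obs();print(o['eef_pos'].round(4),o['ft_force'].round(1),o['grip_width'])
e=o['eef_pos'];fit(e[:2],[e[0],e[1],e[2]-.122,0,0],cams=('scene',),zmin=.08,R=.06,save='s4')
im=cv2.imread('pics/s4_scene.png');cv2.imwrite('pics/s4.png',cv2.convertScaleAbs(cv2.resize(im[130:300,220:430],(741,600)),alpha=1.6))
E
```

```text
[0.6475 0.0872 0.2375] [ 0.5 -0.  -1.7] 0.04292548166019718
scene 463
tip [0.6432 0.0835 0.1166] head [0.6428 0.077  0.2664] tilt 2.5 yaw -94.0 med 0.0012
```

View pics/s4.png

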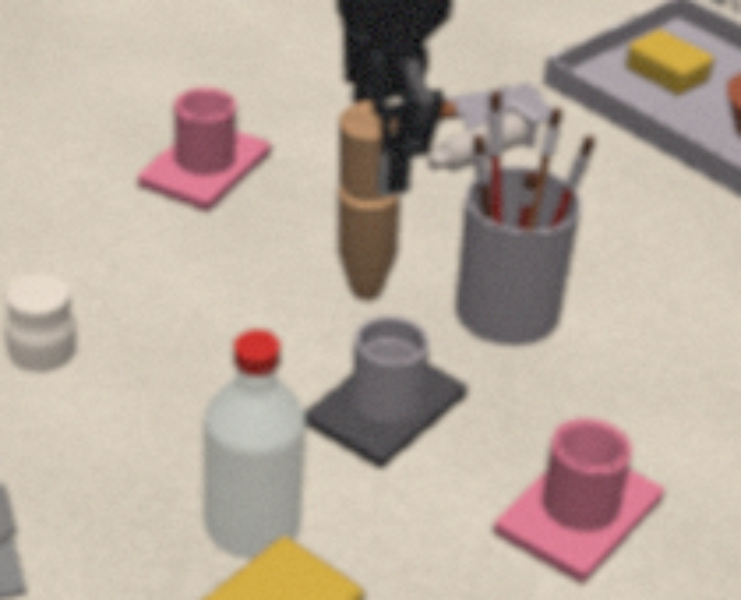

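The holder hangs upright (2.5°) with its tip a little short of the socket. I'll correct by (+14.5, +16) mm and start down.

Call:
{"method": "apply_moves", "body": {"targets": [[[0.18,0.2,0,0,-1],[0.18,0.2,0,0,-1],[0,0,0,0,-1],[0,0,-0.3,0,-1],[0,0,-0.3,0,-1],[0,0,-0.2,0,-1],[0,0,0,0,-1]]]}}

```text
clock: 12.87
eef_pos: [0.6597, 0.1007, 0.2027]
tool_rot: [-0.549, 0.836, 0.001, -0.002]
ft_force: [1.2, 0.3, -2.3]
grip_width: 0.0429
grasp_force: 62.6
```

```bash
python3 - <<'E'
from fit import *
o=get_obs();print(o['eef_pos'].round(4),o['ft_force'].round(1),o['grip_width'])
e=o['eef_pos'];fit(e[:2],[e[0],e[1],e[2]-.122,0,0],cams=('scene',),zmin=.08,R=.06)
im,d=load('scene');Ps=cloud('scene',d)
exec(open('m.py').read().split("def circ")[1].join(['def circ','']).split('for n,')[0])
q=Ps[(np.hypot(Ps[...,0]-.657,Ps[...,1]-.101)<.05)&(Ps[...,2]>.02)&(Ps[...,2]<.065)];print('hub',circ(q,.028))
E
```

```text
[0.6597 0.1007 0.2027] [ 1.2  0.3 -2.3] 0.04292945956562044
scene 452
tip [0.6557 0.0969 0.0815] head [0.6544 0.091  0.2314] tilt 2.3 yaw -103.0 med 0.0011
hub [0.65735718 0.09945794]
```

Call:
{"method": "apply_moves", "body": {"targets": [[[0.03,0.05,-0.1,0,-1],[0,0,-0.2,0,-1],[0,0,-0.2,0,-1],[0,0,-0.15,0,-1],[0,0,-0.1,0,-1],[0,0,0,0,-1]]]}}

```text
clock: 13.42
eef_pos: [0.6616, 0.1031, 0.1731]
tool_rot: [-0.549, 0.836, 0.001, -0.001]
ft_force: [-0.1, -0.3, -1.4]
grip_width: 0.0425
grasp_force: 62.6
```

Call:
{"method": "apply_moves", "body": {"targets": [[[0,0,-0.05,0,-1],[0,0,-0.05,0,-1],[0,0,-0.05,0,-1],[0,0,0,0,-1]]]}}

```text
clock: 13.75
eef_pos: [0.6623, 0.1033, 0.1687]
tool_rot: [-0.549, 0.836, 0.0, -0.0]
ft_force: [-0.7, 0.7, -1.6]
grip_width: 0.0429
grasp_force: 62.6
```

Call:
{"method": "apply_moves", "body": {"targets": [[[0,0,-0.07,0,-1],[0,0,-0.07,0,-1],[0,0,-0.07,0,-1],[0,0,0,0,-1]]]}}

```text
clock: 14.08
eef_pos: [0.662, 0.1033, 0.1596]
tool_rot: [-0.549, 0.836, 0.0, -0.001]
ft_force: [0.2, 0.2, -2.3]
grip_width: 0.0427
grasp_force: 62.6
```

Call:
{"method": "apply_moves", "body": {"targets": [[[0,0,-0.05,0,-1],[0,0,-0.05,0,-1],[0,0,0,0,-1]]]}}

```text
clock: 14.33
eef_pos: [0.6622, 0.1034, 0.156]
tool_rot: [-0.549, 0.836, 0.0, -0.0]
ft_force: [-0.2, 0.1, -1.7]
grip_width: 0.0427
grasp_force: 62.6
```

Tip at about 0.035 and no contact yet. Continuing gently.

Call:
{"method": "apply_moves", "body": {"targets": [[[0,0,-0.05,0,-1],[0,0,-0.05,0,-1],[0,0,0,0,-1]]]}}

```text
clock: 14.58
eef_pos: [0.6621, 0.1038, 0.1522]
tool_rot: [-0.55, 0.835, 0.001, -0.0]
ft_force: [-1.4, 2.2, -1.8]
grip_width: 0.0426
grasp_force: 62.6
```

Call:
{"method": "apply_moves", "body": {"targets": [[[0,0,-0.05,0,-1],[0,0,-0.05,0,-1],[0,0,0,0,-1]]]}}

```text
clock: 14.83
eef_pos: [0.6621, 0.1038, 0.1481]
tool_rot: [-0.55, 0.835, 0.001, -0.0]
ft_force: [-1.4, 3.0, -1.1]
grip_width: 0.0427
grasp_force: 62.7
```

Call:
{"method": "apply_moves", "body": {"targets": [[[-0.02,0.03,-0.03,0,-1],[0,0,-0.05,0,-1],[0,0,0,0,-1]]]}}

```text
clock: 15.08
eef_pos: [0.6616, 0.1042, 0.1447]
tool_rot: [-0.549, 0.836, -0.0, -0.0]
ft_force: [-1.0, 0.4, -0.9]
grip_width: 0.0427
grasp_force: 62.6
```

Call:
{"method": "apply_moves", "body": {"targets": [[[0,0,-0.04,0,-1],[0,0,-0.04,0,-1],[0,0,0,0,-1]]]}}

```text
clock: 15.33
eef_pos: [0.6613, 0.1047, 0.142]
tool_rot: [-0.549, 0.836, 0.0, -0.0]
ft_force: [-2.8, 1.6, 0.9]
grip_width: 0.043
grasp_force: 63.0
```

Call:
{"method": "apply_moves", "body": {"targets": [[[-0.03,0.01,-0.03,0,-1],[0,0,-0.03,0,-1],[0,0,0,0,-1]]]}}

```text
clock: 15.58
eef_pos: [0.6607, 0.1051, 0.1402]
tool_rot: [-0.549, 0.836, -0.0, 0.001]
ft_force: [-1.8, 2.9, 2.4]
grip_width: 0.0423
grasp_force: 63.1
```

```bash
cat > chk.py <<'E'
from fit import *
o=get_obs();print(o['clock'],o['eef_pos'].round(4),o['ft_force'].round(1),o['grip_width'])
e=o['eef_pos'];fit((.657,.101),[.657,.1,.02,0,0],cams=('scene',),zmin=.075,R=.06,save='c')
im,d=load('scene');Ps=cloud('scene',d)
exec(open('m.py').read().split("def circ")[1].join(['def circ','']).split('for n,')[0])
q=Ps[(np.hypot(Ps[...,0]-.657,Ps[...,1]-.101)<.05)&(Ps[...,2]>.02)&(Ps[...,2]<.065)];print('hub',circ(q,.028))
E
python3 chk.py
```

```text
15.5833 [0.6607 0.1051 0.1402] [-1.8  2.9  2.4] 0.042332636604338725
scene 300
tip [0.6579 0.1022 0.0191] head [0.6547 0.095  0.1689] tilt 3.0 yaw -114.0 med 0.0012
hub [0.65637806 0.10056168]
```

Tip is at about 0.019 with light contact and a 3° residual lean. I'll release and let it settle into the taper, then check.

Call:
{"method": "apply_moves", "body": {"targets": [[[0,0,0,0,1],[0,0,0,0,1],[0,0,0,0,1],[0,0,0,0,1],[0,0,0,0,1],[0,0,0,0,1]]]}}

```text
clock: 16.13
eef_pos: [0.6605, 0.1047, 0.1395]
tool_rot: [-0.549, 0.836, -0.0, -0.0]
ft_force: [0.3, -0.4, -0.6]
grip_width: 0.0856
grasp_force: 0.0
```

```bash
python3 chk.py
```

```text
16.1333 [0.6605 0.1047 0.1395] [ 0.3 -0.4 -0.6] 0.08557778367773565
scene 340
tip [0.6562 0.1025 0.0179] head [0.657  0.101  0.1679] tilt 0.7 yaw -60.0 med 0.0013
hub [0.6561653  0.10065722]
```

Released, it self-aligned to 0.7° with its head top at 0.168. I'll rise, shut the fingers, centre over the head and press down on it with the fingertips.

Call:
{"method": "apply_moves", "body": {"targets": [[[0,0,0.4,0,1],[0,0,0.8,0,1],[0,0,0.8,0,1],[-0.06,-0.04,0,0,-1],[0,0,0,0,-1],[0,0,0,0,-1],[0,0,0,0,-1],[0,0,0,0,-1]]]}}

```text
clock: 16.85
eef_pos: [0.6573, 0.1032, 0.2179]
tool_rot: [-0.549, 0.836, 0.001, -0.001]
ft_force: [0.0, -0.3, -0.3]
grip_width: 0.0258
grasp_force: 0.0
```

Call:
{"method": "apply_moves", "body": {"targets": [[[0,0,0,0,-1],[0,0,0,0,-1],[0,0,-0.3,0,-1],[0,0,-0.2,0,-1],[0,0,-0.1,0,-1],[0,0,0,0,-1]]]}}

```text
clock: 17.35
eef_pos: [0.657, 0.1032, 0.1937]
tool_rot: [-0.549, 0.836, 0.001, -0.002]
ft_force: [0.2, 0.0, 0.6]
grip_width: -0.0002
grasp_force: 0.0
```

Call:
{"method": "apply_moves", "body": {"targets": [[[0,0,-0.08,0,-1],[0,0,-0.05,0,-1],[0,0,-0.04,0,-1],[0,0,-0.04,0,-1],[0,0,0,0,-1]]]}}

```text
clock: 17.77
eef_pos: [0.658, 0.1033, 0.1871]
tool_rot: [-0.549, 0.836, 0.0, -0.0]
ft_force: [-1.1, 0.2, 0.3]
grip_width: -0.0
grasp_force: 0.0
```

Call:
{"method": "apply_moves", "body": {"targets": [[[0,0,-0.04,0,-1],[0,0,-0.04,0,-1],[0,0,0,0,-1]]]}}

```text
clock: 18.02
eef_pos: [0.6586, 0.1034, 0.1856]
tool_rot: [-0.549, 0.836, -0.001, 0.001]
ft_force: [-0.2, -0.7, 4.4]
grip_width: -0.0003
grasp_force: 2.2
```

Call:
{"method": "apply_moves", "body": {"targets": [[[0,0,-0.04,0,-1],[0,0,-0.03,0,-1],[0,0,0,0,-1]]]}}

```text
clock: 18.27
eef_pos: [0.6594, 0.1035, 0.1855]
tool_rot: [-0.549, 0.836, -0.001, 0.003]
ft_force: [-2.8, -1.0, 12.5]
grip_width: 0.0004
grasp_force: 6.4
```

Call:
{"method": "apply_moves", "body": {"targets": [[[-0.03,0,-0.02,0,-1],[0,0,-0.02,0,-1],[0,0,0,0,-1],[0,0,0,0,-1]]]}}

```text
clock: 18.6
eef_pos: [0.6592, 0.1035, 0.1854]
tool_rot: [-0.549, 0.836, -0.002, 0.004]
ft_force: [-2.2, -0.7, 16.8]
grip_width: -0.0003
grasp_force: 8.3
```

Pressed home at about 17 N with no further sinking. Holding briefly, then withdrawing and checking.

Call:
{"method": "apply_moves", "body": {"targets": [[[0,0,0,0,-1],[0,0,0,0,-1],[0,0,0.2,0,-1],[0,0,0.3,0,-1],[0,0,0.6,0,-1],[0,0,0.8,0,-1],[-0.5,-0.5,0.3,0,-1],[-0.7,-0.6,0,0,-1]]]}}

```text
clock: 19.27
eef_pos: [0.6119, 0.0605, 0.2709]
tool_rot: [-0.551, 0.835, -0.002, 0.004]
ft_force: [0.7, -0.9, 0.8]
grip_width: 0.0003
grasp_force: 0.0
```

Call:
{"method": "apply_moves", "body": {"targets": [[[-0.7,-0.6,0,0,-1],[-0.7,-0.6,0,0,-1],[-0.7,-0.6,0,0,-1],[-0.7,-0.6,0,0,-1],[-0.5,-0.6,0,0,-1],[0,0,0,0,-1]]]}}

```text
clock: 19.77
eef_pos: [0.473, -0.0637, 0.2682]
tool_rot: [-0.547, 0.837, -0.0, -0.001]
ft_force: [0.6, 0.3, -0.0]
grip_width: -0.0002
grasp_force: 0.0
```

```bash
python3 chk.py; python3 - <<'E'
from h import *
im,d=snap('top');ims,ds=load('scene')
exec(open('m.py').read().split("for n,(u,v)")[0].replace('from h import *',''))
m=(P[...,2]>.006)&(P[...,2]<.03)&(np.hypot(P[...,0]-.657,P[...,1]-.101)<.08)&(hsv[...,2]<90)
print('foot',m.sum(),cv2.minAreaRect(P[m][:,:2].astype(np.float32)*1000))
print('pot',circ(reg(Ps,(.632,.26),.07,.02,.11),.045).round(4))
m=((hsv[...,0]<8)|(hsv[...,0]>172))&(hsv[...,1]>150)&(np.hypot(P[...,0]-.685,P[...,1]+.057)<.04)&(P[...,2]>.145);print('cap',np.median(P[m],0))
w=np.hstack([cv2.resize(im[90:290,130:330],(400,400)),cv2.resize(ims[130:300,220:390],(400,400))]);cv2.imwrite('pics/f.png',cv2.convertScaleAbs(w,alpha=1.6))
E
```

```text
19.7667 [ 0.473  -0.0637  0.2682] [ 0.6  0.3 -0. ] -0.00022619650851027869
scene 403
tip [0.6558 0.1022 0.0169] head [0.6568 0.1011 0.1669] tilt 0.6 yaw -47.0 med 0.0011
hub [0.65654059 0.10082971]
foot 691 ((656.1932373046875, 101.82559204101562), (75.67862701416016, 108.55660247802734), 10.066020011901855)
pot [0.6313 0.2598]
cap [ 0.68489635 -0.05399043  0.17086837]
```

View pics/f.png

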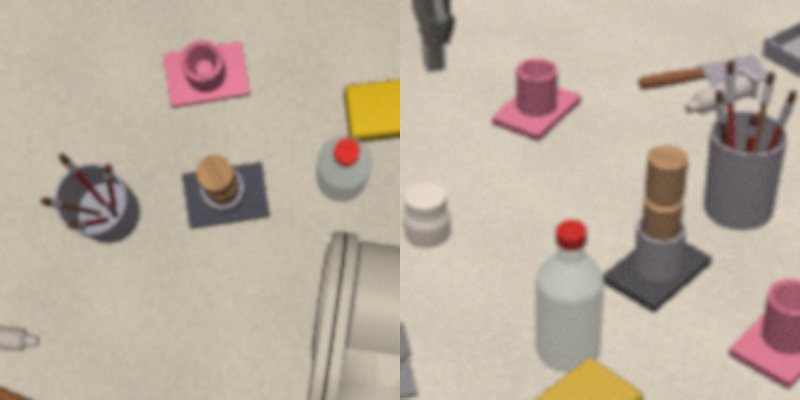

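The holder stands upright (0.6°) in the base, the base is about 3 mm from the midpoint, and pot and bottle are unmoved. Handing in.

```bash
python3 -c "
from workcell import order
print(order.job_done())"
```

```text
the job is handed in; nothing more can be done
None
```

The job is handed in: the base stands about 3 mm from the pot–bottle midpoint with its long sides along the line, and the holder is upright in its socket, pressed home at about 17 N and released.

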